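# Carry the row of ingredient canisters over to the oven carrier, order kept

## Robot

A 6-joint arm with a two-finger parallel gripper is mounted at the origin on the work surface. World frame = base frame: x ahead of the robot, y to its left, z up, the work surface at z = 0. Lengths are in mm, angles in rad, forces in N, time in s.
With the tool pointing down it reaches from about 150 to 775 mm from the base axis. Payload 6.1 kg.
Tool frame: the origin (TCP) lies on the centre line of the jaws, within the pads' length; the fingertips stand 11 mm ahead of it and the grasp point (between the pads) lies 8 mm behind it (ctrl.nose_length is the distance from the TCP to the fingertips, in mm); z points along the fingers, x is the direction in which the jaws open and shut, and the axes are right-handed (so a half turn about z gives the same grasp; the last joint's range is limited). The gripper opens to 85 mm and grips with 20 to 120 N. Pads are 22 mm wide; open, the fingers measure 114 mm over their backs; the gripper's body (76 mm by 85 mm) begins 54 mm behind the grasp point. The pads swing forward as they close: fully open they stand 13 mm farther back than shut.
Start: joints at [1.244, 0.126, -0.04, 1.405, 0, 1.571], TCP at [168.525, 497.2, 242.295] pointing down, gripper open.
Joint ranges: [-2.72, 2.72], [-0.95, 1.95], [-1.27, 1.35], [-1.78, 2.02], [-1.46, 1.47], [-3.14, 3.14]. Speed limits (rad/s): [2.39, 2.39, 3.01, 3.14, 3.14, 3.14].

## Interface

Orientations are given as a unit quaternion [w, x, y, z].
In Python, from rig import ctrl gives the robot as it stands.
- The arm moves only by the tool play_rows, never from a script. Its argument "increments" is text: rows parted by semicolons, each of 7 numbers parted by spaces: the shift along the world's x, y, z in units of 30 mm (1.0 is 30 mm), then the turn, a rotation vector about the world's x, y, z in units of 45 degrees (1.0 is 45 degrees), then the opening, from -1 (shut) to 1 (fully open). A call has 1 to 20 rows; each row shifts and turns the commanded pose from where the row before left it; what a row does not reach is not made up. A row lasts 1/12 s, in which the tool goes at most 41.7 mm and 7.16 degrees, less where a joint would pass 70% of its speed; a pose out of reach is approached as far as the arm can. A call with a number of a shift or a turn outside -1 to 1 is refused whole. A call with a gripper value outside its range is refused whole. The fingers move at their own pace and stop on an object; "grip_force" is the grip in N (left out, the last holds). Time passes only in rows, so rows that do not move let the fingers close. It gives the time, the measured TCP pose, the force and the opening at its end, in the units of the state.
- ctrl.get_obs(): the state, without advancing time (a new reading comes with each control period).
- ctrl.get_image(name): name is "scene" or "top" or "wrist"; returns a dict with "frame" (480x640x3 uint8, blue, green, red), "depth" (480x640 float32, mm along the optical axis (not along the pixel's ray), 0 where there is no reading), "mtx" (3x3 intrinsics, pixels), "eye" and "rotation" of the camera in the world; the wrist camera has in their place "mount" (4x4, takes a point from camera to tool coordinates, whose origin is the TCP and whose axes are the tool frame's). Camera axes: x right, y down, z forward; pixel columns grow to the right and rows downward; lengths in mm; the calibration is good to about 2 mm. A picture is of the moment at which its call begins: read the wrist's pose just before it.
- ctrl.sign_off(): hands the job in, once; it reports no verdict.
Trained networks look in a picture, given as the dict that the camera call returned (one of the last four; its "shot" number tells which), for a name from the list of things; names that differ only in an ending like _2 or _b are one class to them, and where a whole thing is asked for, a point or a joint stands for the part that bears it (a point fixed in the world has none). Each returns a list of dicts, best first, with "conf" (0 to 1); they miss things now and then, are a little off and sometimes report something else, mostly with a low value. They report only what shows in the picture. A call takes as long as a camera call. They do not tell look-alikes from the thing itself.
- ctrl.search_frame(thing, picture): "centre" ([x, y, z] in mm, in world coordinates, good to about 4 mm: the middle of the surface that is visible of it).
- ctrl.silhouettes(thing, picture): "pixels" (480x640 bool, what is visible of it).
- ctrl.pinpoint(thing, picture): "centre" ([x, y, z] in mm, in world coordinates, good to about 4 mm: a listed point, or the origin of a listed thing).
The state is a dict: "t": time; "joint_positions": joint angles; "qd": joint speeds; "joint_efforts": joint torques, N m; "position": TCP position; "eef_rot": TCP orientation; "contact_force": force on the tool from outside, world axes, zero at the start; "wrist_torque": the same for the moment, N m; "opening": finger opening in mm.
Only numpy, scipy, OpenCV 4.12 (cv2) and the standard library are available. Lean on these libraries where they do the work, as an engineer would, in place of code of your own. Each camera call takes 0.05 s, during which the arm holds its last target.

## Task

The four ingredient canisters on the bench board stand in the order the baker will use them, beginning at the dark stop block; move them all into the metal carrier tray, one to a bay, in the same order beginning at the handle (the one beside the stop block goes in the bay beside the handle, and so on). Set each down upright on the floor of its bay, never dropping it or tipping it over, and leave the bottle, the mug and the scraper where they are.

Things in the scene. Friction and masses are not known exactly. Their poses are not given: they have to be found in the camera images.
- board: Fixed pale wooden bench board with the canisters on it. 90 mm (its x) by 310 mm (its y), 18 mm thick, with a dark wooden stop block 36 mm tall, 30 mm thick across its +y end. Origin at the centre of the 310 mm part's underside, on the table. Four places in a row on its centre line, at y = +114, +38, -38, -114 mm (first to last, counted from the stop block), each with a dark rubber coaster. It may be nearer or farther than the carrier.
- carrier: Fixed low metal carrier tray, 76 mm (its x) by 292 mm (its y), with four equal square bays in a row and a steel D-shaped handle sticking out 39 mm from its -y end, no taller than its walls. Origin at the centre of its underside, on the table. Bay centres on its centre line at y = -108, -36, +36, +108 mm (first to last, counted from the handle); each bay is 68 x 68 mm inside, its floor 6 mm above the table; walls and dividers 4 mm thick, their tops 18 mm above the table.
- can_wide: Loose sealed metal canister with a white lid, upright: the widest canister: round, 54 mm across, 70 mm tall. Origin at the centre of its underside, z up. Straight sides, mass 0.14 to 0.42 kg. It starts on its own coaster, within 2 mm of its centre, underside 22 mm above the table.
- can_slim: Loose sealed metal canister with a white lid, upright: the slimmest and tallest canister: round, 36 mm across, 88 mm tall. Origin at the centre of its underside, z up. Straight sides, mass 0.14 to 0.42 kg. It starts on its own coaster, within 2 mm of its centre, underside 22 mm above the table.
- can_square: Loose sealed metal canister with a white lid, upright: the square canister: 46 x 46 mm (sides along its x and y), 74 mm tall. Origin at the centre of its underside, z up. Straight sides, mass 0.14 to 0.42 kg. It starts on its own coaster, within 2 mm of its centre, underside 22 mm above the table, sides within 0.1 rad of the board's x and y.
- can_oblong: Loose sealed metal canister with a white lid, upright: the flat rectangular canister: 32 mm along its x, 52 mm along its y, 62 mm tall, the lowest of the four. Origin at the centre of its underside, z up. Straight sides, mass 0.14 to 0.42 kg. It starts on its own coaster, within 2 mm of its centre, underside 22 mm above the table, sides within 0.1 rad of the board's x and y.
- coaster_wide: Dark rubber coaster stuck down on the bench board, 4 mm thick: round, 66 mm across, the larger round one; belongs to the canister of the same shape and sticks out about 6 mm all round it. Origin at the centre of its underside, on the board's top (18 mm above the table). It stays where it is and so still shows where its canister stood.
- coaster_slim: Dark rubber coaster stuck down on the bench board, 4 mm thick: round, 48 mm across, the smaller round one; belongs to the canister of the same shape and sticks out about 6 mm all round it. Origin at the centre of its underside, on the board's top (18 mm above the table). It stays where it is and so still shows where its canister stood.
- coaster_square: Dark rubber coaster stuck down on the bench board, 4 mm thick: square, 58 x 58 mm; belongs to the canister of the same shape and sticks out about 6 mm all round it. Origin at the centre of its underside, on the board's top (18 mm above the table). It stays where it is and so still shows where its canister stood.
- coaster_oblong: Dark rubber coaster stuck down on the bench board, 4 mm thick: rectangular, 44 x 64 mm (x, y); belongs to the canister of the same shape and sticks out about 6 mm all round it. Origin at the centre of its underside, on the board's top (18 mm above the table). It stays where it is and so still shows where its canister stood.
- oil_bottle: Bystander: loose amber bottle with white cap, 60 mm across, 170 mm tall, left of the work. Origin at the centre of its underside.
- mug: Bystander: loose white mug, 80 mm across, 90 mm tall, right of the work. Origin at the centre of its underside.
- scraper: Bystander: loose steel dough scraper lying flat, about 90 x 120 mm, 17 mm tall at its wooden grip, right of the work. Origin near the centre of its underside.
Mind the look-alikes: they are no part of the job. What is shaped like the can_square but blue or red is not meant.

How it is judged:
By the outcome, as a careful person would: the job done as asked, in the order asked, and still so for the second after the job is handed in, with the robot touching nothing.
It also fails if it takes over 106 s, if anything falls off the work surface, if the arm or the gripper's body presses on something with over 40 N, if the wrist force passes 120 N, or if a joint passes its speed limit or range.

## Working session

There is one attempt and no reset: what is moved stays moved. The work goes in short steps, Python scripts to look and compute and a tool call to move; the robot and the scene stay as the last step left them, time stands still between calls to the robot, and variables do not carry over. Pictures are saved under pics/ and viewed, and the job is handed in when it is done.

Besides the shell and the picture viewer there is one more tool, called by a JSON object that holds its "api" and its "payload", one argument or row to a line. play_rows: Moves the arm, as the interface text tells. Shifts and turns lie within -1 to 1; 1 stands for 30 mm of shift or 45 degrees of turn. Its arguments: {"type":"object","properties":{"increments":{"type":"string"},"grip_force":{"type":"number"}},"required":["increments"]}

```bash
ls; mkdir -p pics; python3 - <<'E'
from rig import ctrl
import cv2,pickle
o=ctrl.get_obs();print(o)
for n in("scene","top"):
    p=ctrl.get_image(n);cv2.imwrite(f"pics/{n}0.png",p["frame"]);pickle.dump(p,open(f"{n}0.pkl","wb"));print(n,p["mtx"],p["eye"],p["rotation"],p["shot"])
    for t in["can_wide","can_slim","can_square","can_oblong","board","carrier","oil_bottle","mug","scraper"]:
        print(t,[(q["centre"],q["conf"]) for q in ctrl.pinpoint(t,p)][:3])
E
```

```text
pics
{'t': 0.0, 'joint_positions': array([ 1.24403268e+00,  1.26379199e-01, -4.06277808e-02,  1.40538457e+00,
        1.24891351e-05,  1.57079822e+00]), 'qd': array([ 3.85507228e-04, -2.38171026e-03, -7.28953730e-04, -7.54671269e-04,
        4.39254493e-04,  8.57189533e-05]), 'joint_efforts': array([-7.33867109e-04, -4.35913646e+01,  3.52923524e+01,  1.73753605e-02,
       -3.04336209e-04, -2.84500423e-06]), 'position': array([168.38493484, 496.84957544, 241.51981716]), 'eef_rot': array([ 4.59673016e-04,  8.12705537e-01,  5.82674072e-01, -6.51859883e-04]), 'contact_force': array([ 0.64623646,  0.09451595, -0.4789363 ]), 'wrist_torque': array([-0.04255507, -0.00339415, -0.01245123]), 'opening': 85.96256117431669}
scene [[552.60004399   0.         314.89474191]
 [  0.         552.60004399 237.82839709]
 [  0.           0.           1.        ]] [1127.57289245  433.19617871 1072.61363922] [-0.13798997  0.40640979  0.86104897 -0.27273528] 1
can_wide [([653.5, 182.9, 22.8], 0.65)]
can_slim [([657.4, 104.5, 21.8], 0.61)]
can_square [([656.5, -48.2, 23.2], 0.87), ([653.7, -263.6, -2.0], 0.5
[... 265 characters left out ...]
 [[557.70957349   0.         327.2159208 ]
 [  0.         557.70957349 244.11193572]
 [  0.           0.           1.        ]] [ 328.88278274  -15.4765513  1244.99769606] [ 0.07294799 -0.70245896  0.70600746 -0.05275853] 2
can_wide []
can_slim [([655.0, 108.0, 20.5], 0.86), ([652.4, -415.6, 1.6], 0.59), ([654.6, 181.3, 16.9], 0.48)]
can_square [([654.4, -48.4, 19.8], 0.92), ([630.7, -155.8, -0.5], 0.92), ([657.1, -260.6, -4.7], 0.74)]
can_oblong [([652.6, 180.6, 17.5], 0.71), ([654.0, 28.4, 23.3], 0.61)]
board [([654.8, 66.8, 2.2], 0.77), ([466.1, 17.8, 3.0], 0.18)]
carrier [([463.5, 15.7, 3.2], 0.96)]
oil_bottle []
mug [([650.8, -416.1, -0.2], 0.88)]
scraper [([407.5, -399.8, -0.6], 0.67)]
```

View pics/scene0.png

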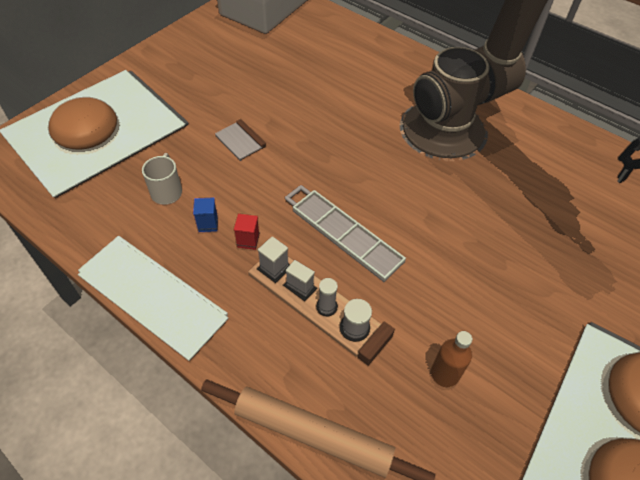

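View pics/top0.png

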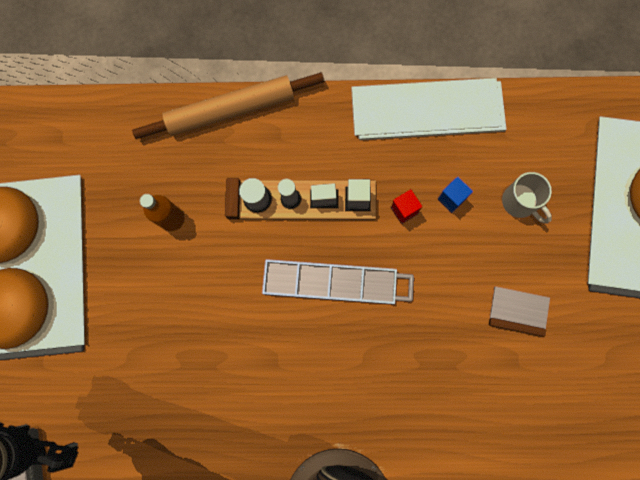

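The scene picture shows, from the stop block at (376,343): wide (357,318), slim (328,295), oblong (299,278) and square (273,258). The carrier runs from its handle at (297,196) to (390,262). Look-alikes of can_square are the red block at (246,231) and the blue one at (205,214). The can I want is the cream one on the board. Next I measure poses.

```bash
cat > h.py <<'E'
import numpy as np,cv2
from scipy.spatial.transform import Rotation as R
def rot(q):
    q=np.asarray(q,float)
    return q if q.shape==(3,3) else R.from_quat(q[[1,2,3,0]]).as_matrix()
def cloud(p,pose=None):
    d=p["depth"];K=p["mtx"];v,u=np.mgrid[:480,:640]
    c=np.stack([(u-K[0,2])/K[0,0]*d,(v-K[1,2])/K[1,1]*d,d],-1)
    if "mount" in p:
        M=np.asarray(p["mount"]);c=c@M[:3,:3].T+M[:3,3]
        w=c@rot(pose["eef_rot"]).T+np.asarray(pose["position"])
    else: w=c@rot(p["rotation"]).T+np.asarray(p["eye"])
    w[d<=0]=np.nan
    return w
def rect(P):
    r=cv2.minAreaRect(P[:,:2].astype(np.float32));return [np.round(r[0],1),np.round(r[1],1),round(r[2],2)]
E
python3 - <<'E'
from rig import ctrl
from h import *
print([a for a in dir(ctrl) if a[0]!='_'],ctrl.nose_length)
tops=dict(can_wide=92,can_slim=110,can_square=96,can_oblong=84)
for n in("top","scene"):
    p=ctrl.get_image(n);W=cloud(p)
    tab=W[(abs(W[...,2])<8)];print(n,"table z",np.nanmedian(tab[:,2]))
    for t in["carrier","board"]+list(tops):
        s=ctrl.silhouettes(t,p)
        for m in s[:1]:
            P=W[m["pixels"]];P=P[~np.isnan(P[:,0])]
            if t in tops:
                P=P[abs(P[:,2]-tops[t])<6]
            elif t=="carrier": P=P[(P[:,2]>10)&(P[:,2]<24)]
            else: P=P[(P[:,2]>12)]
            if len(P)>5: print(t,round(m["conf"],2),len(P),np.round(np.median(P,0),1),rect(P))
E
```

```text
['PlanningError', 'get_image', 'get_obs', 'nose_length', 'pinpoint', 'search_frame', 'sign_off', 'silhouettes'] 11.0
top table z -0.24654563946319286
carrier 0.6 1260 [463.2 -19.3  16.4] [array([464.4,  -4.3]), array([330.8,  77. ]), 85.3]
board 0.8 2984 [635.9  88.1  18.3] [array([653.2,  80.1]), array([338.7,  91.6]), 88.97]
can_wide 0.81 493 [654.1 178.1  91.6] [array([654.5, 177.2]), array([54.6, 52.2]), 43.9]
can_slim 0.82 229 [654.6 103.7 109.5] [array([655. , 103.1]), array([34.9, 35.5]), 63.16]
can_square 0.81 489 [651.7 -50.7  95.5] [array([652. , -50.8]), array([47. , 47.1]), 89.42]
can_oblong 0.93 373 [651.9  26.2  83.8] [array([652.9,  25.8]), array([34.6, 52.9]), 4.79]
scene table z 0.1639172554457673
carrier 0.76 1280 [469.8  10.3  16.1] [array([467.2,  -4.5]), array([333.2,  82. ]), 85.32]
board 0.62 2855 [682.4 129.4  18.8] [array([657.7,  80.1]), array([340.4,  92. ]), 89.26]
can_wide 0.87 518 [660.2 180.6  92. ] [array([658.6, 179.7]), array([52.3, 52. ]), 35.53]
can_slim 0.91 247 [659.9 104.5 110. ] [array([659.2, 104.3]), array([36.5, 36.4]), 13.26]
can_square 0.92 430 [656.9 -48.2  95.8] [array([655.8, -50.2]), array([49.8, 48.6]), 88.56]
can_oblong 0.64 329 [658.4  29.   84. ] [array([656.4,  27.7]), array([32.6, 51.5]), 3.87]
```

{"api": "play_rows", "payload": {
  "increments": "0.81 -0.53 0 0 0 -0.08 1;0.81 -0.53 0 0 0 -0.08 1;0.81 -0.53 0 0 0 -0.08 1;0.81 -0.53 0 0 0 -0.08 1;0.81 -0.53 0 0 0 -0.08 1;0.81 -0.53 0 0 0 -0.08 1;0.81 -0.53 0 0 0 -0.08 1;0.81 -0.53 0 0 0 -0.08 1;0.81 -0.53 0 0 0 -0.08 1;0.81 -0.53 0 0 0 -0.08 1;0.81 -0.53 0 0 0 -0.08 1;0.81 -0.53 0 0 0 -0.08 1;0.81 -0.53 0 0 0 -0.08 1;0.81 -0.53 0 0 0 -0.08 1;0.81 -0.53 0 0 0 -0.08 1;0.81 -0.53 0 0 0 -0.08 1;0.81 -0.53 0 0 0 -0.08 1;0.81 -0.53 0 0 0 -0.08 1;0.81 -0.53 0 0 0 -0.08 1;0.81 -0.53 0 0 0 -0.08 1"
}}

```text
t: 3.37
position: [655.6, 178.2, 242.2]
eef_rot: [-0.0, 1.0, -0.008, -0.0]
contact_force: [-0.1, 0.4, 0.0]
opening: 85.3
```

```bash
cat >> h.py <<'E'
tops=dict(can_wide=92,can_slim=110,can_square=96,can_oblong=84)
def yaw(o):
    m=rot(o["eef_rot"]);return np.degrees(np.arctan2(m[1,0],m[0,0])),np.degrees(np.arccos(-m[2,2]))
def st(ctrl):
    o=ctrl.get_obs();print("t",round(o["t"],2),"pos",np.round(o["position"],1),"yaw,tilt",np.round(yaw(o),2),"F",np.round(o["contact_force"],1),"open",round(o["opening"],1),"q",np.round(o["joint_positions"],2));return o
E
cat > w.py <<'E'
import sys
from rig import ctrl
from h import *
o=st(ctrl);p=ctrl.get_image("wrist");W=cloud(p,o);cv2.imwrite("pics/%s.png"%sys.argv[1],p["frame"])
for t in sys.argv[2:]:
    for m in ctrl.silhouettes(t,p)[:2]:
        P=W[m["pixels"]];P=P[~np.isnan(P[:,0])];zz=tops.get(t)
        if zz:
            P=P[abs(P[:,2]-zz)<6]
        elif t=="carrier": P=P[(P[:,2]>10)&(P[:,2]<24)]
        else: P=P[P[:,2]>12]
        if len(P)>5: print(t,round(m["conf"],2),len(P),np.round(np.median(P,0),1),rect(P))
E
python3 w.py w1 can_wide can_slim can_oblong carrier board
```

```text
t 3.37 pos [655.6 178.2 242.2] yaw,tilt [-0.91  0.  ] F [-0.1  0.4  0. ] open 85.3 q [0.27 0.43 0.37 1.5  0.   1.85]
can_wide 0.9 3293 [657.1 183.5  90.8] [array([657. , 182.5]), array([53.5, 54.7]), 0.83]
can_slim 0.9 1393 [658.7 108.7 108.7] [array([659.1, 107.6]), array([35.3, 37. ]), 9.35]
can_oblong 0.72 1618 [655.7  32.6  82.8] [array([655.7,  29.8]), array([32.9, 54.3]), 4.1]
carrier 0.92 1927 [457.8 110.5  16.2] [array([474.4,  92.6]), array([143.2,  77.6]), 85.62]
board 0.84 11376 [657.8 138.9  16.9] [array([657.3, 101.2]), array([302.5,  90.2]), 89.46]
board 0.34 1226 [619.6 353.6  40.5] [array([620.3, 359.5]), array([52. , 15.6]), 10.97]
```

View pics/w1.png

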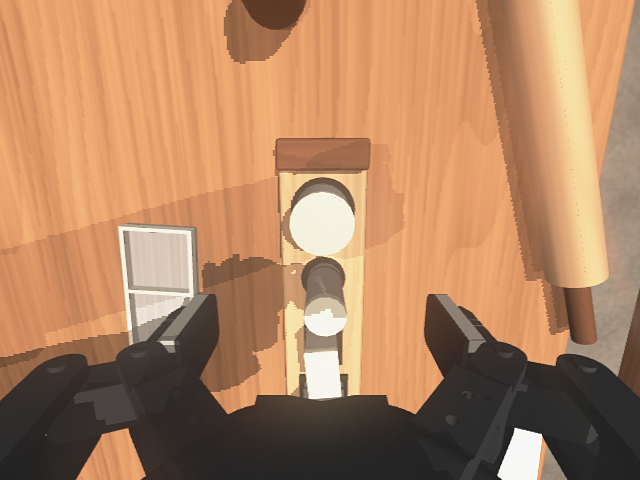

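The crop confirms the choice: the wide can is beside the stop block with its lid at (322,223). I descend and grip it with the jaws across the board.

{"api": "play_rows", "payload": {
  "increments": "0.04 0.05 -0.6 0 0 0 1;0 0 -0.6 0 0 0 1;0 0 -0.6 0 0 0 1;0 0 -0.6 0 0 0 1;0 0 -0.6 0 0 0 1;0 0 -0.6 0 0 0 1;0 0 -0.6 0 0 0 1;0 0 -0.6 0 0 0 1;0 0 -0.6 0 0 0 1;0 0 -0.6 0 0 0 1;0 0 -0.1 0 0 0 1;0 0 0 0 0 0 1;0 0 0 0 0 0 -1;0 0 0 0 0 0 -1;0 0 0 0 0 0 -1;0 0 0 0 0 0 -1;0 0 0 0 0 0 -1;0 0 0 0 0 0 -1;0 0 0 0 0 0 -1;0 0 0 0 0 0 -1",
  "grip_force": 45
}}

```text
t: 5.33
position: [656.5, 181.2, 61.3]
eef_rot: [-0.001, 1.0, -0.006, 0.001]
contact_force: [-1.1, 1.9, 5.8]
opening: 53.4
```

```bash
python3 w.py w2 can_wide
```

```text
t 5.33 pos [656.5 181.2  61.3] yaw,tilt [-0.71  0.16] F [-1.1  1.9  5.8] open 53.4 q [0.27 0.47 0.02 1.12 0.   1.85]
can_wide 0.74 16540 [657.5 188.1  90.7] [array([657. , 187.5]), array([54.3, 45.4]), 6.31]
```

View pics/w2.png

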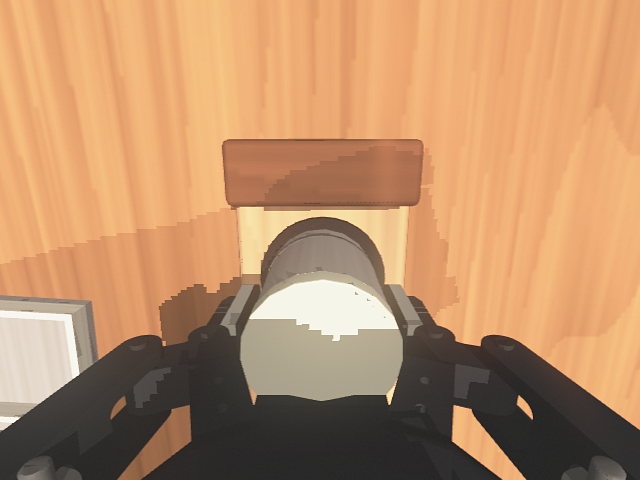

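{"api": "play_rows", "payload": {
  "increments": "0 0 0.3 0 0 0 -1;0 0 0.7 0 0 0 -1;0 0 0.7 0 0 0 -1;0 0 0.7 0 0 0 -1;0 0 0.7 0 0 0 -1;-0.2 0 0.7 0 0 0 -1;-0.4 -0.5 0.2 0 0 -0.006 -1;-0.5 -0.7 0 0 0 -0.006 -1;-0.5 -0.7 0 0 0 -0.006 -1;-0.5 -0.7 0 0 0 -0.006 -1;-0.5 -0.7 0 0 0 -0.006 -1;-0.5 -0.7 0 0 0 -0.006 -1;-0.5 -0.7 0 0 0 -0.006 -1;-0.5 -0.7 0 0 0 -0.006 -1;-0.5 -0.7 0 0 0 -0.006 -1;-0.5 -0.7 0 0 0 -0.006 -1;-0.5 -0.7 0 0 0 -0.006 -1;-0.5 -0.7 0 0 0 -0.006 -1;-0.5 -0.7 0 0 0 -0.006 -1;-0.5 -0.7 0 0 0 -0.006 -1"
}}

```text
t: 7.1
position: [441.6, -108.2, 179.6]
eef_rot: [0.0, 0.999, -0.039, -0.0]
contact_force: [0.0, 0.4, -3.5]
opening: 53.1
```

```bash
python3 w.py w3 carrier can_wide
```

```text
t 7.1 pos [ 441.6 -108.2  179.6] yaw,tilt [-4.51  0.02] F [ 0.   0.4 -3.5] open 53.1 q [-0.24  0.   -0.31  1.26 -0.    1.41]
carrier 0.8 3980 [477.2 -16.6  16.3] [array([463.7, -38.7]), array([202.2,  76.3]), 85.47]
```

View pics/w3.png

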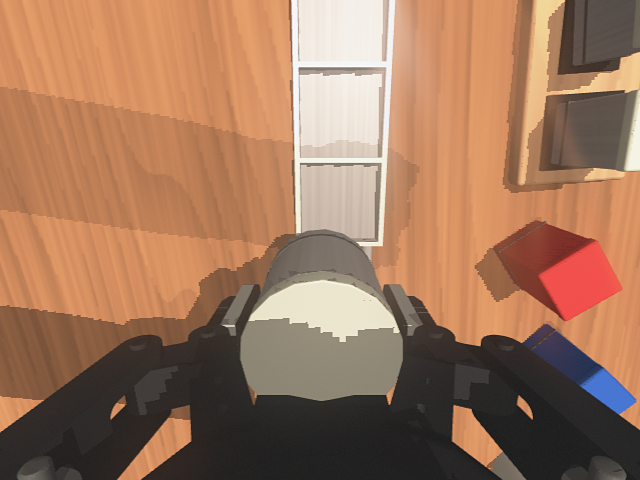

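```bash
cat > lines.py <<'E'
from rig import ctrl
from h import *
import sys
o=ctrl.get_obs();p=ctrl.get_image("wrist");W=cloud(p,o)
a=np.radians(-4.55);c=np.array([467.7,16.2])
m=(abs(W[...,2]-17)<4.5)
Q=W[m][:,:2]-c
X=Q[:,0]*np.cos(a)+Q[:,1]*np.sin(a);Y=-Q[:,0]*np.sin(a)+Q[:,1]*np.cos(a)
s=abs(X)<28
h,e=np.histogram(Y[s],np.arange(-160,160,2))
print("divider peaks (carrier y by wrist; nominal -144,-72,0,72,144):",[(e[i]+1,h[i]) for i in range(len(h)) if h[i]>15])
s2=(abs(X)<50)&(abs(Y)<140)
h,e=np.histogram(X[s2],np.arange(-50,50,2));print("x walls nominal +-36:",[(e[i]+1,h[i]) for i in range(len(h)) if h[i]>25])
E
python3 lines.py
```

```text
divider peaks (carrier y by wrist; nominal -144,-72,0,72,144): [(np.int64(-149), np.int64(16)), (np.int64(-147), np.int64(16)), (np.int64(-145), np.int64(16)), (np.int64(-143), np.int64(23)), (np.int64(-141), np.int64(28)), (np.int64(-139), np.int64(30)), (np.int64(-71), np.int64(135)), (np.int64(-69), np.int64(135)), (np.int64(-67), np.int64(67)), (np.int64(1), np.int64(263)), (np.int64(3), np.int64(200)), (np.int64(5), np.int64(36))]
x walls nominal +-36: [(np.int64(-37), np.int64(507)), (np.int64(-35), np.int64(583)), (np.int64(-33), np.int64(184)), (np.int64(-31), np.int64(33)), (np.int64(-29), np.int64(31)), (np.int64(-27), np.int64(32)), (np.int64(-25), np.int64(31)), (np.int64(-23), np.int64(29)), (np.int64(-21), np.int64(31)), (np.int64(-19), np.int64(29)), (np.int64(-17), np.int64(31)), (np.int64(-15), np.int64(31)), (np.int64(-13), np.int64(29)), (np.int64(-11), np.int64(31)), (np.int64(-9), np.int64(29)), (np.int64(-7), np.int64(31)), (np.int64(-5), np.int64(33)), (np.int64(-3), np.int64(27)), (np.int64(-1), np.int64(33)), (np.int64(1), np.int64(26)), (np.int64(3), np.int64(31)), (np.int64(5), np.int64(32)), (np.int64(7), np.int64(28)), (np.int64(9), np.int64(33)), (np.int64(11), np.int64(27)), (np.int64(13), np.int64(32)), (np.int64(15), np.int64(35)), (np.int64(17), np.int64(31)), (np.int64(19), np.int64(38)), (np.int64(21), np.int64(30)), (np.int64(23), np.int64(34)), (np.int64(25), np.int64(35)), (np.int64(27), np.int64(33)), (np.int64(29), np.int64(40)), (np.int64(31), np.int64(29)), (np.int64(33), np.int64(40)), (np.int64(35), np.int64(695)), (np.int64(37), np.int64(600)), (np.int64(39), np.int64(84))]
```

{"api": "play_rows", "payload": {
  "increments": "0.3 0.3 0 0 0 0 -1;0.29 0.26 -0.1 0 0 0 -1;0 0 -0.5 0 0 0 -1;0 0 -0.6 0 0 0 -1;0 0 -0.6 0 0 0 -1;0 0 -0.6 0 0 0 -1;0 0 -0.6 0 0 0 -1;0 0 -0.5 0 0 0 -1;0 0 -0.4 0 0 0 -1;0 0 -0.2 0 0 0 -1;0 0 -0.1 0 0 0 -1;0 0 0 0 0 0 -1;0 0 0 0 0 0 -1"
}}

```text
t: 8.38
position: [461.1, -90.1, 53.7]
eef_rot: [-0.0, 0.999, -0.039, 0.0]
contact_force: [-0.3, -0.2, -3.0]
opening: 53.1
```

```bash
python3 w.py w4; python3 lines.py | grep div
```

```text
t 8.38 pos [461.1 -90.1  53.7] yaw,tilt [-4.46  0.03] F [-0.3 -0.2 -3. ] open 53.1 q [-0.19  0.1  -0.5   0.98  0.    1.46]
divider peaks (carrier y by wrist; nominal -144,-72,0,72,144): [(np.int64(-85), np.int64(24)), (np.int64(-83), np.int64(45)), (np.int64(-81), np.int64(57)), (np.int64(-79), np.int64(118)), (np.int64(-71), np.int64(405)), (np.int64(-69), np.int64(453)), (np.int64(-67), np.int64(217)), (np.int64(1), np.int64(826)), (np.int64(3), np.int64(652)), (np.int64(5), np.int64(106))]
```

View pics/w4.png

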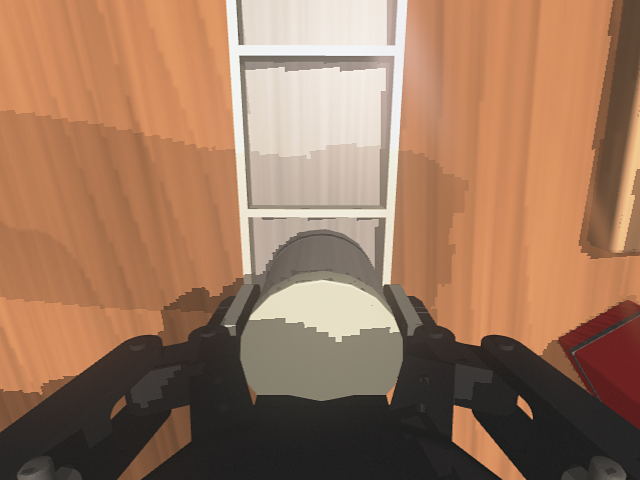

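{"api": "play_rows", "payload": {
  "increments": "-0.04 -0.04 -0.15 0 0 0 -1;0 0 -0.1 0 0 0 -1;0 0 -0.03 0 0 0 -1;0 0 0 0 0 0 -1;0 0 0 0 0 0 -1"
}}

```text
t: 8.9
position: [459.3, -91.9, 45.3]
eef_rot: [0.0, 0.999, -0.039, 0.0]
contact_force: [-1.8, -0.3, 2.6]
opening: 52.8
```

{"api": "play_rows", "payload": {
  "increments": "0 0 0 0 0 0 0.2;0 0 0 0 0 0 1;0 0 0 0 0 0 1;0 0 0 0 0 0 1;0 0 0 0 0 0 1;0 0 0 0 0 0 1;0 0 0.3 0 0 0 1;0 0 0.7 0 0 0 1;0 0 0.7 0 0 0 1;0 0 0.7 0 0 0 1;0 0 0.7 0 0 0 1;0 0 0.7 0 0 0 1;0 0 0.2 0 0 0 1;0 0 0 0 0 0 1"
}}

```text
t: 10.07
position: [460.4, -91.9, 167.1]
eef_rot: [0.0, 0.999, -0.039, 0.002]
contact_force: [0.7, -0.1, -0.3]
opening: 85.3
```

```bash
python3 - <<'E'
from rig import ctrl
from h import *
o=st(ctrl)
for n in("top","scene"):
    p=ctrl.get_image(n);W=cloud(p);cv2.imwrite(f"pics/{n}1.png",p["frame"][150:350,180:480] if n=="top" else p["frame"])
    for t,z in(("can_wide",76),("can_slim",110)):
      for m in ctrl.silhouettes(t,p)[:1]:
        P=W[m["pixels"]];P=P[~np.isnan(P[:,0])];P=P[abs(P[:,2]-z)<6]
        if len(P)>5: print(n,t,m["conf"],np.round(np.median(P,0),1),rect(P))
E
```

```text
t 10.07 pos [460.4 -91.9 167.1] yaw,tilt [-4.5   0.23] F [ 0.7 -0.1 -0.3] open 85.3 q [-0.2   0.03 -0.31  1.23  0.    1.45]
top can_slim 0.97 [654.8 103.4 109.8] [array([654.9, 103.4]), array([34.6, 33.1]), 27.67]
scene can_wide 0.93 [462.1 -92.3  75.9] [array([460.5, -93.3]), array([56. , 53.9]), 27.65]
scene can_slim 0.59 [634.3 384.2 110.8] [array([620.3, 379.5]), array([51.4, 56.3]), 7.47]
```

View pics/scene1.png

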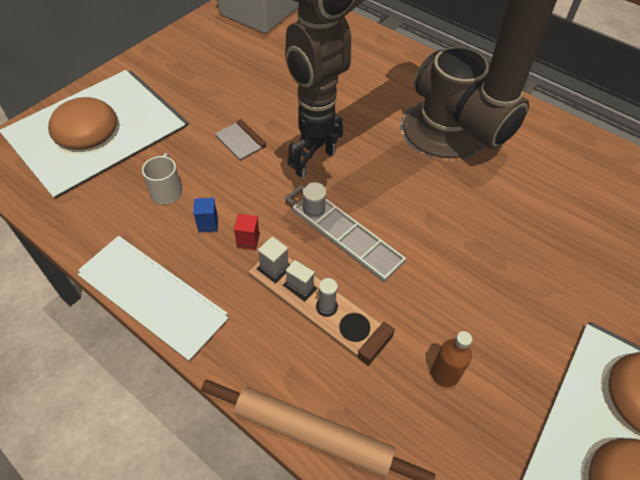

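Wide is upright in the bay beside the handle at (315,198), top height 76 mm as it should be. Next, slim.

{"api": "play_rows", "payload": {
  "increments": "0.47 0.47 0 0 0 0.006 1;0.47 0.47 0 0 0 0.006 1;0.47 0.47 0 0 0 0.006 1;0.47 0.47 0 0 0 0.006 1;0.47 0.47 0 0 0 0.006 1;0.47 0.47 0 0 0 0.006 1;0.47 0.47 0 0 0 0.006 1;0.47 0.47 0 0 0 0.006 1;0.47 0.47 0 0 0 0.006 1;0.47 0.47 0 0 0 0.006 1;0.47 0.47 0 0 0 0.006 1;0.47 0.47 0 0 0 0.006 1;0.47 0.47 0 0 0 0.006 1;0.47 0.45 0 0 0 0.006 1;0 0 0 0 0 0 1;0 0 0 0 0 0 1"
}}

```text
t: 11.7
position: [656.5, 105.6, 163.2]
eef_rot: [0.0, 1.0, -0.006, -0.001]
contact_force: [-0.4, -0.9, -0.5]
opening: 85.5
```

```bash
python3 w.py w5 can_slim can_oblong can_square
```

```text
t 11.7 pos [656.5 105.6 163.2] yaw,tilt [-0.67  0.14] F [-0.4 -0.9 -0.5] open 85.5 q [ 0.16  0.4   0.15  1.32 -0.    1.74]
can_slim 0.62 3094 [658.3 108.  108.7] [array([658.6, 107.1]), array([35.6, 36.8]), 1.86]
can_oblong 0.89 3113 [655.4  32.5  82.7] [array([655.5,  29.9]), array([33. , 53.7]), 4.16]
```

View pics/w5.png

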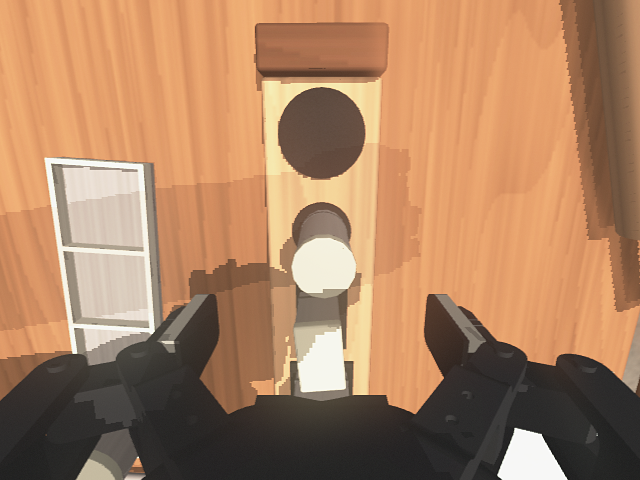

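{"api": "play_rows", "payload": {
  "increments": "0.03 0 -0.6 0 0 0 1;0 0 -0.6 0 0 0 1;0 0 -0.6 0 0 0 1;0 0 -0.6 0 0 0 1;0 0 -0.6 0 0 0 1;0 0 -0.35 0 0 0 1;0 0 0 0 0 0 1;0 0 0 0 0 0 1;0 0 0 0 0 0 -1;0 0 0 0 0 0 -1;0 0 0 0 0 0 -1;0 0 0 0 0 0 -1;0 0 0 0 0 0 -1;0 0 0 0 0 0 -1;0 0 0 0 0 0 -1;0 0 0 0 0 0 -1;0 0 0 0 0 0 -1;0 0 0 0 0 0 -1",
  "grip_force": 45
}}

```text
t: 13.4
position: [657.9, 105.2, 65.4]
eef_rot: [-0.0, 1.0, -0.006, 0.001]
contact_force: [-1.0, -0.4, 5.3]
opening: 35.1
```

```bash
python3 w.py w6 can_slim
```

```text
t 13.4 pos [657.9 105.2  65.4] yaw,tilt [-0.72  0.08] F [-1.  -0.4  5.3] open 35.1 q [ 0.16  0.44 -0.02  1.11  0.    1.74]
can_slim 0.61 7551 [659.  114.1 108.7] [array([659. , 113.4]), array([34.3, 25.2]), 3.63]
```

View pics/w6.png

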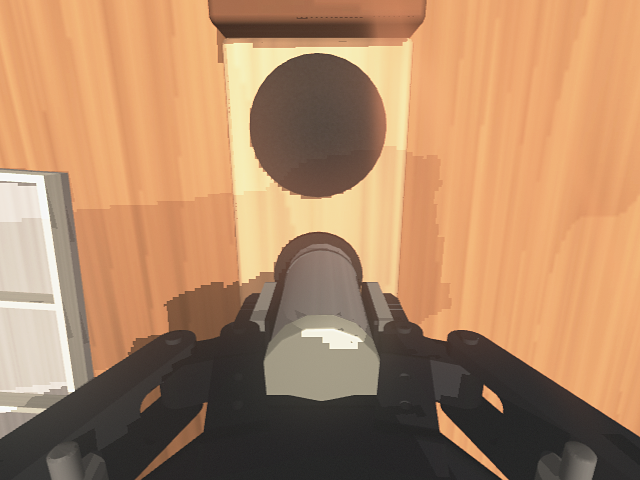

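{"api": "play_rows", "payload": {
  "increments": "0 0 0.3 0 0 0 -1;0 0 0.7 0 0 0 -1;0 0 0.7 0 0 0 -1;0 0 0.7 0 0 0 -1;0 0 0.6 0 0 0 -1;-0.4 -0.25 0 0 0 -0.007 -1;-0.55 -0.36 0 0 0 -0.007 -1;-0.55 -0.36 0 0 0 -0.007 -1;-0.55 -0.36 0 0 0 -0.007 -1;-0.55 -0.36 0 0 0 -0.007 -1;-0.55 -0.36 0 0 0 -0.007 -1;-0.55 -0.36 0 0 0 -0.007 -1;-0.55 -0.36 0 0 0 -0.007 -1;-0.55 -0.36 0 0 0 -0.007 -1;-0.55 -0.36 0 0 0 -0.007 -1;-0.55 -0.36 0 0 0 -0.007 -1;-0.52 -0.31 0 0 0 -0.007 -1;0 0 0 0 0 0 -1;0 0 0 0 0 0 -1"
}}

```text
t: 15.08
position: [464.3, -20.0, 154.7]
eef_rot: [-0.0, 0.999, -0.04, 0.0]
contact_force: [0.5, -0.4, -2.7]
opening: 35.1
```

```bash
python3 w.py w7; python3 lines.py | grep div
```

```text
t 15.08 pos [464.3 -20.  154.7] yaw,tilt [-4.56  0.01] F [ 0.5 -0.4 -2.7] open 35.1 q [-0.04  0.03 -0.34  1.2   0.    1.61]
divider peaks (carrier y by wrist; nominal -144,-72,0,72,144): [(np.int64(1), np.int64(194)), (np.int64(3), np.int64(174)), (np.int64(5), np.int64(44)), (np.int64(73), np.int64(255)), (np.int64(75), np.int64(240)), (np.int64(77), np.int64(43))]
```

View pics/w7.png

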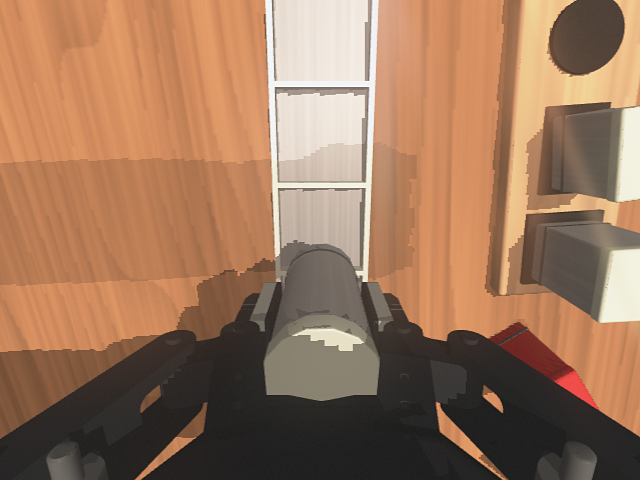

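{"api": "play_rows", "payload": {
  "increments": "0.02 0 -0.3 0 0 0 -1;0 0 -0.6 0 0 0 -1;0 0 -0.6 0 0 0 -1;0 0 -0.6 0 0 0 -1;0 0 -0.6 0 0 0 -1;0 0 -0.4 0 0 0 -1;0 0 -0.15 0 0 0 -1;0 0 -0.1 0 0 0 -1;0 0 -0.06 0 0 0 -1;0 0 -0.05 0 0 0 -1;0 0 -0.03 0 0 0 -1;0 0 0 0 0 0 -1;0 0 0 0 0 0 -1"
}}

```text
t: 16.27
position: [465.9, -19.7, 50.2]
eef_rot: [-0.0, 0.999, -0.039, 0.0]
contact_force: [-0.7, -0.7, -1.6]
opening: 34.9
```

{"api": "play_rows", "payload": {
  "increments": "0 0 -0.04 0 0 0 -1;0 0 0 0 0 0 -1"
}}

```text
t: 16.43
position: [466.0, -19.8, 49.3]
eef_rot: [0.0, 0.999, -0.039, 0.001]
contact_force: [-1.4, -0.9, 3.7]
opening: 35.0
```

{"api": "play_rows", "payload": {
  "increments": "0 0 0 0 0 0 0;0 0 0 0 0 0 1;0 0 0 0 0 0 1;0 0 0 0 0 0 1;0 0 0 0 0 0 1;0 0 0 0 0 0 1;0 0 0.3 0 0 0 1;0 0 0.7 0 0 0 1;0 0 0.7 0 0 0 1;0 0 0.7 0 0 0 1;0 0 0.7 0 0 0 1;0 0 0.7 0 0 0 1;0 0 0.1 0 0 0 1"
}}

```text
t: 17.52
position: [467.3, -19.7, 169.8]
eef_rot: [0.0, 0.999, -0.039, 0.003]
contact_force: [0.5, 0.7, 0.4]
opening: 85.5
```

{"api": "play_rows", "payload": {
  "increments": "0.3 0.1 0 0 0 0.017 1;0.54 0.14 0 0 0 0.016 1;0.54 0.14 0 0 0 0.016 1;0.54 0.14 0 0 0 0.016 1;0.54 0.14 0 0 0 0.016 1;0.54 0.14 0 0 0 0.016 1;0.54 0.14 0 0 0 0.016 1;0.54 0.14 0 0 0 0.016 1;0.54 0.14 0 0 0 0.016 1;0.54 0.13 0 0 0 0.016 1;0.54 0.13 0 0 0 0.016 1;0.54 0.13 0 0 0 0.016 1;0.6 0.12 0 0 0 0 1;0 0 0 0 0 0 1;0 0 0 0 0 0 1"
}}

```text
t: 18.77
position: [670.9, 32.6, 163.0]
eef_rot: [0.0, 0.999, 0.037, -0.002]
contact_force: [-0.2, -0.8, -0.7]
opening: 85.4
```

```bash
python3 w.py w8 can_oblong can_square; python3 - <<'E'
from rig import ctrl
import cv2
cv2.imwrite("pics/scene2.png",ctrl.get_image("scene")["frame"])
E
```

```text
t 18.77 pos [670.9  32.6 163. ] yaw,tilt [4.22 0.17] F [-0.2 -0.8 -0.7] open 85.4 q [0.05 0.42 0.17 1.33 0.   1.55]
can_oblong 0.62 4024 [655.4  31.5  82.7] [array([655.2,  29.6]), array([32.9, 53.4]), 4.31]
can_square 0.58 4077 [655.4 -41.9  94.7] [array([655.3, -45.9]), array([46.7, 47.3]), 89.13]
```

View pics/w8.png

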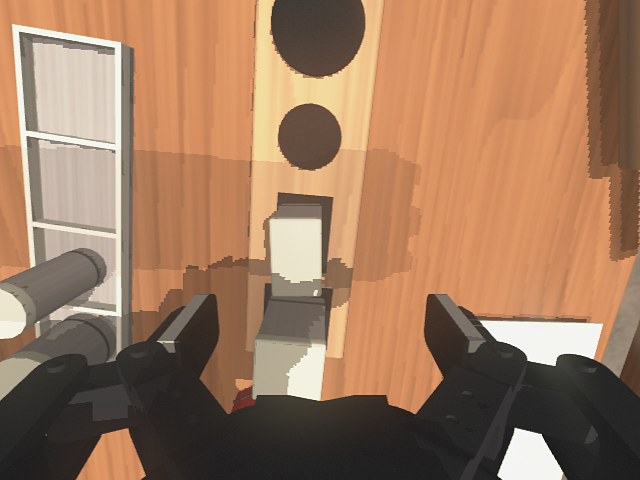

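View pics/scene2.png

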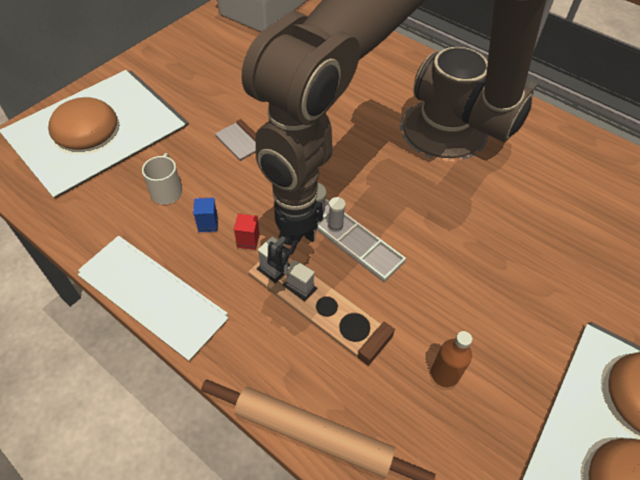

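{"api": "play_rows", "payload": {
  "increments": "-0.26 -0.08 0 0 0 0 1;-0.26 -0.08 0 0 0 0 1;0 0 -0.5 0 0 0 1;0 0 -0.6 0 0 0 1;0 0 -0.6 0 0 0 1;0 0 -0.6 0 0 0 1;0 0 -0.6 0 0 0 1;0 0 -0.6 0 0 0 1;0 0 -0.05 0 0 0 1;0 0 0 0 0 0 1;0 0 0 0 0 0 -1;0 0 0 0 0 0 -1;0 0 0 0 0 0 -1;0 0 0 0 0 0 -1;0 0 0 0 0 0 -1;0 0 0 0 0 0 -1;0 0 0 0 0 0 -1;0 0 0 0 0 0 -1;0 0 0 0 0 0 -1;0 0 0 0 0 0 -1",
  "grip_force": 45
}}

```text
t: 20.63
position: [655.6, 27.4, 60.0]
eef_rot: [0.0, 0.999, 0.036, 0.001]
contact_force: [0.0, -0.4, 5.8]
opening: 31.5
```

```bash
python3 w.py w9 can_oblong
```

```text
t 20.63 pos [655.6  27.4  60. ] yaw,tilt [4.18 0.09] F [ 0.  -0.4  5.8] open 31.5 q [ 0.04  0.42 -0.05  1.09 -0.    1.54]
can_oblong 0.95 11855 [656.3  34.9  82.7] [array([656.4,  31. ]), array([33.5, 51.3]), 4.3]
```

View pics/w9.png

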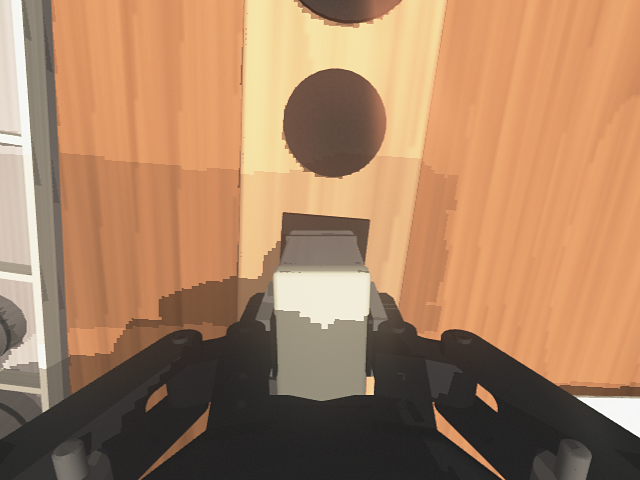

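{"api": "play_rows", "payload": {
  "increments": "0 0 0.3 0 0 0 -1;0 0 0.7 0 0 0 -1;0 0 0.7 0 0 0 -1;0 0 0.7 0 0 0 -1;0 0 0.6 0 0 0 -1;-0.34 0.06 0 0 0 -0.016 -1;-0.53 0.066 0 0 0 -0.016 -1;-0.53 0.066 0 0 0 -0.016 -1;-0.53 0.066 0 0 0 -0.016 -1;-0.53 0.066 0 0 0 -0.016 -1;-0.53 0.066 0 0 0 -0.016 -1;-0.53 0.066 0 0 0 -0.016 -1;-0.53 0.066 0 0 0 -0.016 -1;-0.53 0.066 0 0 0 -0.016 -1;-0.53 0.066 0 0 0 -0.016 -1;-0.53 0.066 0 0 0 -0.016 -1;-0.53 0.066 0 0 0 -0.018 -1;0 0 0 0 0 0 -1;0 0 0 0 0 0 -1"
}}

```text
t: 22.32
position: [469.8, 51.0, 149.4]
eef_rot: [0.0, 0.999, -0.039, 0.0]
contact_force: [-0.2, 0.0, -2.3]
opening: 31.3
```

```bash
python3 w.py w10; python3 lines.py | grep div
```

```text
t 22.32 pos [469.8  51.  149.4] yaw,tilt [-4.51  0.03] F [-0.2  0.  -2.3] open 31.3 q [ 0.11  0.04 -0.33  1.19 -0.    1.76]
divider peaks (carrier y by wrist; nominal -144,-72,0,72,144): [(np.int64(73), np.int64(154)), (np.int64(75), np.int64(214)), (np.int64(77), np.int64(73)), (np.int64(145), np.int64(307)), (np.int64(147), np.int64(238))]
```

View pics/w10.png

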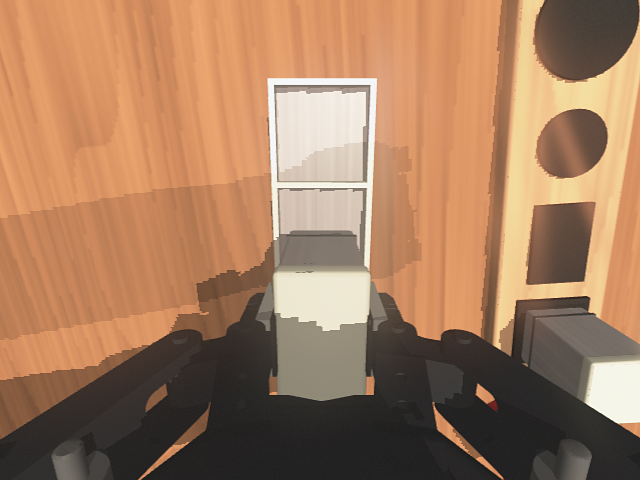

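{"api": "play_rows", "payload": {
  "increments": "0.02 0 -0.3 0 0 0 -1;0 0 -0.6 0 0 0 -1;0 0 -0.6 0 0 0 -1;0 0 -0.6 0 0 0 -1;0 0 -0.6 0 0 0 -1;0 0 -0.4 0 0 0 -1;0 0 -0.15 0 0 0 -1;0 0 -0.1 0 0 0 -1;0 0 -0.06 0 0 0 -1;0 0 -0.05 0 0 0 -1;0 0 -0.03 0 0 0 -1;0 0 0 0 0 0 -1;0 0 0 0 0 0 -1"
}}

```text
t: 23.5
position: [471.0, 51.0, 44.8]
eef_rot: [-0.0, 0.999, -0.04, 0.0]
contact_force: [-0.0, -0.5, -1.8]
opening: 31.3
```

{"api": "play_rows", "payload": {
  "increments": "0 0 -0.04 0 0 0 -1;0 0 0 0 0 0 -1"
}}

```text
t: 23.67
position: [471.1, 51.0, 44.0]
eef_rot: [-0.0, 0.999, -0.04, 0.001]
contact_force: [-1.4, 0.3, 4.2]
opening: 31.4
```

{"api": "play_rows", "payload": {
  "increments": "0 0 0 0 0 0 0;0 0 0 0 0 0 1;0 0 0 0 0 0 1;0 0 0 0 0 0 1;0 0 0 0 0 0 1;0 0 0 0 0 0 1;0 0 0.3 0 0 0 1;0 0 0.7 0 0 0 1;0 0 0.7 0 0 0 1;0 0 0.7 0 0 0 1;0 0 0.7 0 0 0 1;0 0 0.7 0 0 0 1;0 0 0.2 0 0 0 1"
}}

```text
t: 24.75
position: [472.0, 51.1, 167.0]
eef_rot: [-0.0, 0.999, -0.04, 0.002]
contact_force: [1.2, -0.1, 0.1]
opening: 85.4
```

{"api": "play_rows", "payload": {
  "increments": "0.3 -0.2 0 0 0 0.007 1;0.53 -0.28 0 0 0 0.007 1;0.53 -0.28 0 0 0 0.007 1;0.53 -0.28 0 0 0 0.007 1;0.53 -0.28 0 0 0 0.007 1;0.53 -0.28 0 0 0 0.007 1;0.53 -0.28 0 0 0 0.007 1;0.53 -0.28 0 0 0 0.007 1;0.53 -0.28 0 0 0 0.007 1;0.53 -0.28 0 0 0 0.007 1;0.53 -0.3 0 0 0 0.007 1;0.5 -0.3 0 0 0 0 1;0 0 0 0 0 0 1;0 0 0 0 0 0 1"
}}

```text
t: 25.92
position: [653.7, -49.4, 160.8]
eef_rot: [-0.0, 1.0, -0.01, -0.001]
contact_force: [-0.6, -0.1, -0.8]
opening: 85.7
```

```bash
python3 w.py w11 can_square; python3 - <<'E'
from rig import ctrl
import cv2
cv2.imwrite("pics/scene3.png",ctrl.get_image("scene")["frame"])
E
```

```text
t 25.92 pos [653.7 -49.4 160.8] yaw,tilt [-1.13  0.16] F [-0.6 -0.1 -0.8] open 85.7 q [-0.08  0.39  0.12  1.31  0.    1.52]
can_square 0.85 5909 [655.2 -45.1  94.7] [array([655.2, -46.9]), array([47.5, 47.2]), 89.31]
```

View pics/w11.png

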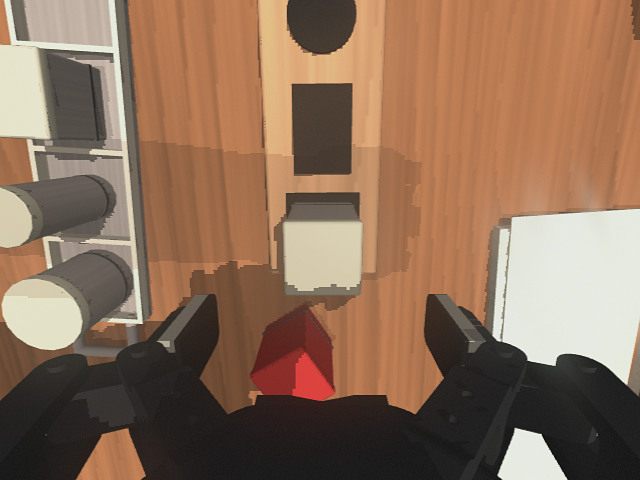

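View pics/scene3.png

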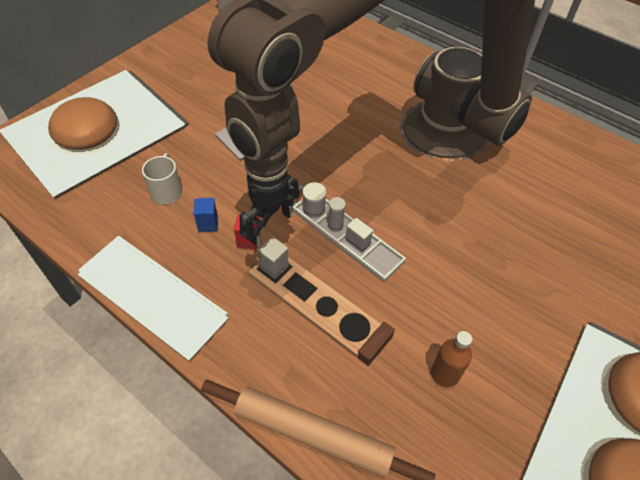

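The cream square can has its lid at (323,253) and sits on the board's last coaster; the red block at (295,355) is separate and well clear. I grip it now.

{"api": "play_rows", "payload": {
  "increments": "0.03 0 -0.3 0 0 0 1;0 0 -0.6 0 0 0 1;0 0 -0.6 0 0 0 1;0 0 -0.6 0 0 0 1;0 0 -0.6 0 0 0 1;0 0 -0.5 0 0 0 1;0 0 -0.15 0 0 0 1;0 0 0 0 0 0 1;0 0 0 0 0 0 1;0 0 0 0 0 0 -1;0 0 0 0 0 0 -1;0 0 0 0 0 0 -1;0 0 0 0 0 0 -1;0 0 0 0 0 0 -1;0 0 0 0 0 0 -1;0 0 0 0 0 0 -1;0 0 0 0 0 0 -1;0 0 0 0 0 0 -1;0 0 0 0 0 0 -1",
  "grip_force": 45
}}

```text
t: 27.65
position: [655.1, -48.7, 63.7]
eef_rot: [0.0, 1.0, -0.009, 0.001]
contact_force: [-0.1, 0.1, 5.9]
opening: 45.6
```

```bash
python3 w.py w12 can_square
```

```text
t 27.65 pos [655.1 -48.7  63.7] yaw,tilt [-1.09  0.1 ] F [-0.1  0.1  5.9] open 45.6 q [-0.07  0.42 -0.05  1.1   0.    1.52]
can_square 0.97 15354 [656.2 -39.8  94.7] [array([656.1, -43.4]), array([41.3, 47.4]), 88.81]
```

View pics/w12.png

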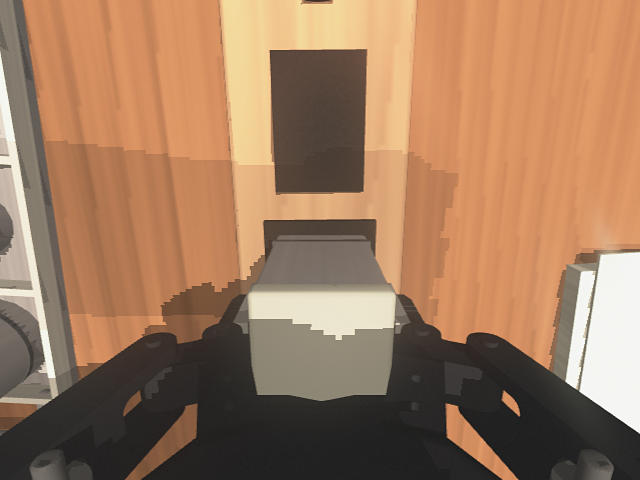

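{"api": "play_rows", "payload": {
  "increments": "0 0 0.3 0 0 0 -1;0 0 0.7 0 0 0 -1;0 0 0.7 0 0 0 -1;0 0 0.7 0 0 0 -1;0 0 0.6 0 0 0 -1;-0.34 0.34 0 0 0 -0.006 -1;-0.51 0.49 0 0 0 -0.0065 -1;-0.51 0.49 0 0 0 -0.0065 -1;-0.51 0.49 0 0 0 -0.0065 -1;-0.51 0.49 0 0 0 -0.0065 -1;-0.51 0.49 0 0 0 -0.0065 -1;-0.51 0.49 0 0 0 -0.0065 -1;-0.51 0.49 0 0 0 -0.0065 -1;-0.51 0.49 0 0 0 -0.0065 -1;-0.51 0.49 0 0 0 -0.0065 -1;-0.51 0.49 0 0 0 -0.0065 -1;-0.51 0.49 0 0 0 -0.0065 -1;0 0 0 0 0 0 -1;0 0 0 0 0 0 -1"
}}

```text
t: 29.33
position: [475.3, 123.7, 152.8]
eef_rot: [0.0, 0.999, -0.039, -0.0]
contact_force: [0.7, -1.3, -2.2]
opening: 45.4
```

```bash
python3 w.py w13; python3 lines.py | grep div
```

```text
t 29.33 pos [475.3 123.7 152.8] yaw,tilt [-4.47  0.02] F [ 0.7 -1.3 -2.2] open 45.4 q [ 0.25  0.08 -0.29  1.2  -0.    1.9 ]
divider peaks (carrier y by wrist; nominal -144,-72,0,72,144): [(np.int64(145), np.int64(146)), (np.int64(147), np.int64(218)), (np.int64(149), np.int64(73))]
```

View pics/w13.png

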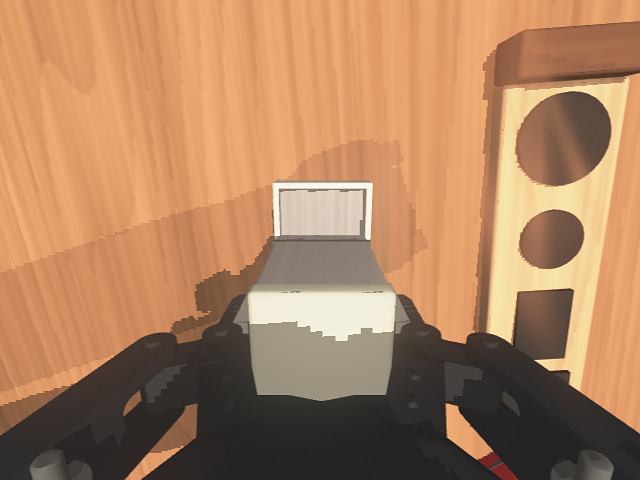

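{"api": "play_rows", "payload": {
  "increments": "0.02 0 -0.3 0 0 0 -1;0 0 -0.6 0 0 0 -1;0 0 -0.6 0 0 0 -1;0 0 -0.6 0 0 0 -1;0 0 -0.6 0 0 0 -1;0 0 -0.4 0 0 0 -1;0 0 -0.15 0 0 0 -1;0 0 -0.1 0 0 0 -1;0 0 -0.06 0 0 0 -1;0 0 -0.05 0 0 0 -1;0 0 -0.03 0 0 0 -1;0 0 0 0 0 0 -1;0 0 0 0 0 0 -1"
}}

```text
t: 30.52
position: [477.0, 123.4, 48.4]
eef_rot: [-0.0, 0.999, -0.04, 0.0]
contact_force: [0.4, -0.1, -2.7]
opening: 45.7
```

{"api": "play_rows", "payload": {
  "increments": "0 0 -0.04 0 0 0 -1;0 0 0 0 0 0 -1"
}}

```text
t: 30.68
position: [477.1, 123.5, 47.6]
eef_rot: [-0.0, 0.999, -0.04, 0.001]
contact_force: [-0.6, 0.1, 4.1]
opening: 45.6
```

Contact is made. I release, rise and move back out of view.

{"api": "play_rows", "payload": {
  "increments": "0 0 0 0 0 0 0.2;0 0 0 0 0 0 1;0 0 0 0 0 0 1;0 0 0 0 0 0 1;0 0 0 0 0 0 1;0 0 0 0 0 0 1;0 0 0.3 0 0 0 1;0 0 0.7 0 0 0 1;0 0 0.7 0 0 0 1;0 0 0.7 0 0 0 1;0 0 0.7 0 0 0 1;0 0 0.7 0 0 0 1;-0.5 0.5 0.2 0 0 0 1;-0.7 0.7 0 0 0 0 1;-0.7 0.7 0 0 0 0 1;-0.7 0.7 0 0 0 0 1;-0.7 0.7 0 0 0 0 1;-0.4 0.4 0 0 0 0 1;0 0 0 0 0 0 1;0 0 0 0 0 0 1"
}}

```text
t: 32.35
position: [365.3, 234.7, 167.4]
eef_rot: [-0.0, 0.999, -0.039, 0.0]
contact_force: [0.7, -0.9, -0.4]
opening: 85.3
```

```bash
python3 - <<'E'
from rig import ctrl
from h import *
o=st(ctrl);a=np.radians(-4.55)
for n,c in(("top",(466,15.1)),("scene",(468.8,14.9))):
    p=ctrl.get_image(n);W=cloud(p);cv2.imwrite(f"pics/{n}4.png",p["frame"] if n=="scene" else cv2.resize(p["frame"][160:340,180:440],None,fx=3,fy=3))
    for t in tops:
      for m in ctrl.silhouettes(t,p)[:3]:
        P=W[m["pixels"]];P=P[~np.isnan(P[:,0])];P=P[abs(P[:,2]-tops[t]+16)<5]
        if len(P)>30:
            r=rect(P);q=np.array(r[0])-c;print(n,t,round(m["conf"],2),round(np.median(P[:,2]),1),r,"in carrier",np.round([q[0]*np.cos(a)+q[1]*np.sin(a),-q[0]*np.sin(a)+q[1]*np.cos(a)],1))
    if n=="scene":
      for t in("oil_bottle","mug","scraper"): print(t,[(q["centre"],q["conf"]) for q in ctrl.pinpoint(t,p)][:1])
E
```

```text
t 32.35 pos [365.3 234.7 167.4] yaw,tilt [-4.45  0.06] F [ 0.7 -0.9 -0.4] open 85.3 q [ 0.57 -0.03 -0.37  1.23 -0.    2.22]
top can_wide 0.69 76.1 [array([456.9, -94. ]), array([53.2, 53. ]), 0.24] in carrier [  -0.4 -109.5]
top can_slim 0.79 94.0 [array([464.4, -21.5]), array([33.3, 33.9]), 89.66] in carrier [  1.3 -36.6]
top can_square 0.86 80.0 [array([474.6, 120.9]), array([47., 45.]), 87.09] in carrier [  0.2 106.1]
top can_square 0.77 76.3 [array([ 653. , -263.4]), array([45.7, 45.9]), 43.89] in carrier [ 208.5 -262.8]
top can_square 0.57 76.3 [array([ 628.1, -155.3]), array([45. , 45.7]), 30.38] in carrier [ 175.1 -157. ]
top can_oblong 0.75 67.8 [array([469.7,  49.4]), array([52.7, 33.3]), 85.97] in carrier [ 1.  34.5]
scene can_wide 0.75 76.1 [array([460.6, -93.2]), array([56.5, 53.6]), 18.73] in carrier [   0.4 -108.4]
scene can_slim 0.83 93.9 [array([466.2, -20. ]), array([37.8, 32.7]), 10.0] in carrier [  0.2 -35. ]
scene can_square 0.93 80.0 [array([480.3, 122.3]), array([47.3, 49.1]), 84.61] in carrier [  2.9 108. ]
scene can_square 0.92 76.2 [array([ 658.4, -261.3]), array([46.7, 45.9]), 42.01] in carrier [ 210.9 -260.3]
scene can_square 0.72 76.1 [array([ 632.5, -153.5]), array([46.9, 45.8]), 31.93] in carrier [ 176.5 -154.9]
scene can_oblong 0.72 68.1 [array([471.8,  50.8]), array([52.2, 35.9]), 84.1] in carrier [ 0.1 36. ]
oil_bottle [([616.5, 380.9, -2.2], 0.66)]
mug [([650.0, -418.4, 1.4], 0.72)]
scraper [([406.4, -398.6, -2.6], 0.57)]
```

View pics/scene4.png

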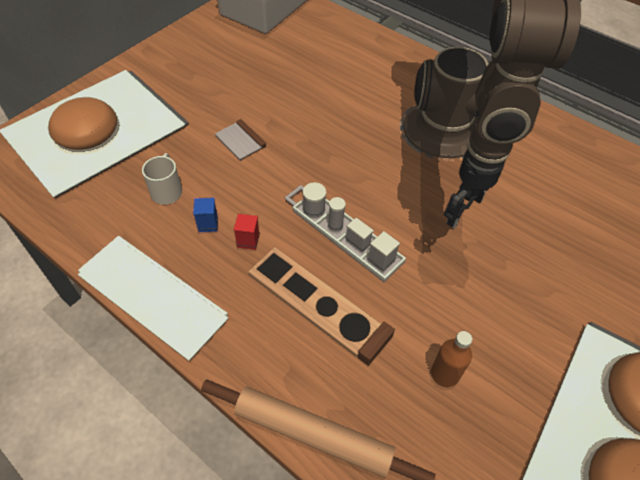

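View pics/top4.png

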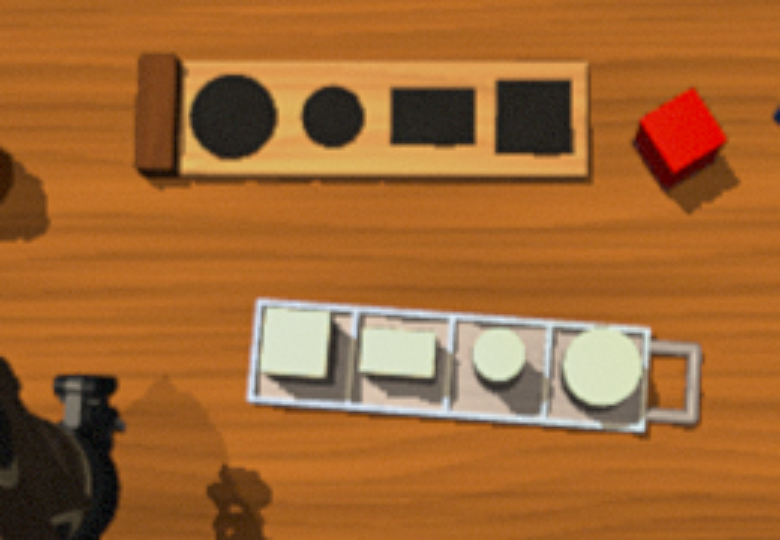

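All four cans stand in the carrier in the right order. Their lid heights are 76, 94, 68 and 80 mm, which is what standing upright on the bay floor should give. The bystanders look unmoved, so I hand in.

```bash
python3 -c "
from rig import ctrl
print(ctrl.sign_off())"
```

```text
the job is handed in; nothing more can be done
None
```

I moved all four canisters from the bench board to the carrier and handed the job in at about 32.5 s. Starting at the handle, they stand wide, slim, oblong, square, matching their order from the stop block.

- **Placing:** I gripped each one across the board and lowered it until the force reading showed it touching the floor (3–4 N). Then I opened the fingers and backed away.
- **Upright and centred:** In the last top and scene pictures, each lid was within 0.2 mm of the height it should have standing on the bay floor. Each can measured within about 3 mm of its bay centre.
- **Bystanders:** The bottle, mug and scraper show no visible movement. Their reported positions match the first picture to within about 4 mm, which is the accuracy of that measurement.
- **Disagreements:** The cameras differed from each other by up to about 5 mm on absolute positions, within what the bays allow. No check failed.

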